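# Fetch the rivet cup from behind the bucking bar and canister

## Task

Fetch the white rivet cup from the back of the grey tool bay: first stand the brass bucking bar and the aluminium canister upright on the black rubber mat, then set the cup upright in the middle of the round pad on the pine rivet board, and only after that stand the bar and the canister back upright in the bay, each on the very spot where it stood at the start. Do not shift the cup while either of them still stands in front of it, knock nothing over, and leave the squeezer, the cleco pliers and the punch where they lie.

Things in the scene. Friction and masses are not known exactly. Their poses are not given: they have to be found in the camera images.
- bucking_bar: Solid brass block standing on end, 38 (own x) x 24 (own y) x 100 mm high, about 0.75 kg, loose. Origin: centre of its underside; z up. It starts in the front half of the bay, left or right, its x axis roughly along the bay's x axis.
- canister: Closed aluminium canister with a steel lid, a plain upright cylinder 54 mm in diameter (lid 55 mm) and 100 mm high, about 0.3 kg, loose. Origin: centre of its underside; z up. It starts in the front half of the bay, on the other side from the bar; about 40 mm free between the two.
- rivet_cup: Empty white nylon cup, open at the top, 56 mm outside diameter, 42 mm high, wall 3 mm, about 0.05 kg, loose. Origin: centre of its underside; z up. It starts at the middle of the back of the bay, behind the bar and the canister, which tower over it.
- bay: Fixed grey steel tool bay, 150 (own x) x 200 mm (own y). Its front (own -x) faces the robot and is open, as is the top. Floor 2 mm thick, back wall 45 mm high at own x = +73 mm, side walls 25 mm high at own y = +-98 mm, all 3 mm thick. Origin: on the bench under the centre of its floor. It stands on the left or the right of the bench, turned up to 0.2 rad.
- mat: Fixed flat black rubber mat, 120 (own x) x 220 mm (own y), 4 mm thick, on the bench between robot and bay: the side area for the bar and the canister. Origin: centre of its underside.
- rivet_board: Fixed drilled pine board, 200 (own x) x 130 mm (own y) x 20 mm thick, held to the far bench edge by a blue C-clamp. Origin: at bench height straight below the centre of its round black rubber pad, which is 72 mm in diameter with its upper face 22 mm above the bench; the board reaches 55 mm from there towards the robot and 145 mm away from it. The clamp's upper jaw, 81 mm above the bench at its top, begins 110 mm beyond the pad's centre.
- squeezer: Bystander, loose: steel rivet squeezer with two orange grips, 320 mm long, 106 mm wide, 26 mm high, lying at one side of the bench. Origin: on the bench between its handles, jaws along own +x. Leave it where it lies.
- cleco_pliers: Bystander, loose: chrome cleco pliers, 210 mm long, 76 mm wide, 21 mm high, lying at the other side of the bench. Origin: on the bench between the handles, nose along own +x. Leave them where they lie.
- punch: Bystander, loose: dark steel drift punch, 120 mm long, 12 mm thick, lying between bay and board. Origin: on the bench under its middle; its thin tip points along own +x. Leave it where it lies.
There are look-alikes about, which are no part of the job. Several things look just like the bucking_bar: the one meant starts farthest to the robot's right. Leave any purple look-alike of the rivet_cup alone.

How it is judged (in metres and radians):
On the way, in this order (a step that is already met when the one before it is completed fails the run):
1. the bucking bar and the canister both stand upright on the mat, let go (x of bucking_bar in the frame of mat between -0.058 and 0.058 m and y of bucking_bar in the frame of mat between -0.108 and 0.108 m and height (world z) of each of bucking_bar, canister below 0.01 m and angle between each of bucking_bar, canister's own z axis and vertical below 0.1 rad and x of canister in the frame of mat between -0.058 and 0.058 m and y of canister in the frame of mat between -0.108 and 0.108 m and contact force between each of bucking_bar, canister and the fingers below 0.3 N), for 0.2 s.
2. with both still on the mat, the cup stands upright in the middle of the round pad, let go (x of bucking_bar in the frame of mat between -0.058 and 0.058 m and y of bucking_bar in the frame of mat between -0.108 and 0.108 m and height (world z) of each of bucking_bar, canister below 0.01 m and angle between each of bucking_bar, canister, rivet_cup's own z axis and vertical below 0.1 rad and x of canister in the frame of mat between -0.058 and 0.058 m and y of canister in the frame of mat between -0.108 and 0.108 m and horizontal distance between rivet_cup and rivet_board below 0.012 m and z of rivet_cup in the frame of rivet_board between 0.017 and 0.027 m and contact force between rivet_cup and the fingers below 0.3 N), for 0.2 s.
At the end, for the whole second after the job is handed in: The cup stands upright (within 0.1 rad) on the round pad, within 12 mm of its centre; the bar and the canister stand upright (within 0.1 rad) in the bay, each within 15 mm of where it stood at the start; all are let go and at rest (horizontal distance between rivet_cup and rivet_board below 0.012 m and z of rivet_cup in the frame of rivet_board between 0.017 and 0.027 m and angle between each of rivet_cup, bucking_bar, canister's own z axis and vertical below 0.1 rad and distance of each of bucking_bar, canister from where it was at the start of the episode below 0.015 m and contact force between each of rivet_cup, bucking_bar, canister and the fingers below 0.3 N and linear speed of each of rivet_cup, bucking_bar, canister below 0.02 m/s); the robot touches nothing.
It fails at once if the cup is shifted or carried while the bar or the canister still stands (or stands again) at its place in front of it (distance of rivet_cup from where it was at the start of the episode above 0.03 m and horizontal distance between rivet_cup and rivet_board above 0.03 m and distance of any of bucking_bar, canister from where it was at the start of the episode below 0.03 m).
It fails at once if the bar, the canister or the cup is knocked over (angle between any of bucking_bar, canister, rivet_cup's own z axis and vertical above 0.9 rad).
It fails at once if the squeezer, the pliers or the punch is moved by more than 30 mm (distance of any of squeezer, cleco_pliers, punch from where it was at the start of the episode above 0.03 m).
It also fails if it takes over 128 s, if anything falls off the work surface, if the arm or the gripper's body presses on something with over 40 N, if the wrist force passes 120 N, or if a joint passes its speed limit or range.

## Robot

A 6-joint arm with a two-finger parallel gripper is mounted at the origin on the work surface. World frame = base frame: x ahead of the robot, y to its left, z up, the work surface at z = 0. Lengths are in m, angles in degrees, forces in N, time in s.
With the tool pointing down it reaches from about 0.4 to 0.825 m from the base axis. Payload 7 kg.
Tool frame: the origin (TCP) lies at the very end of the fingers, on their centre line; the grasp point (between the pads) lies r.pinch_z behind it (r.pinch_z is the distance from the TCP to the grasp point, in m); z points along the fingers, y is the direction in which the jaws open and shut (so a half turn about z gives the same grasp; the last joint's range is limited). The gripper opens to 88 mm and grips with 3 to 60 N. Pads are 19 mm wide; open, the fingers measure 130 mm over their backs; the gripper's body (78 mm by 193 mm) begins 47 mm behind the grasp point.
Start: joints at [89.788, 20.546, 0.682, 0, -70.136, -16.507], TCP at [0.194, 0.646, 0.227] pointing down, gripper open.
Joint ranges: [-176.03, 176.03], [-82.01, 121.73], [-58.28, 71.71], [-173.87, 95.51], [-174.79, -0.11], [-173.66, 173.66]. Speed limits (degrees/s): [136.94, 136.94, 172.46, 180, 180, 180].

## Interface

Orientations are given as [roll, pitch, yaw] about the fixed x, y, z axes, in that order (R = Rz(yaw) Ry(pitch) Rx(roll)).
In Python, from plant import r gives the robot as it stands. The module is installed in compiled form; this text tells all that it offers.
- The arm moves only by the tool servo_tool, never from a script. Its argument "steps" is a list of rows, each a list of 5 numbers: the finger opening in cm, from 0 to 8.76, then the shift along the tool's x, y, z in cm, then the turn about the tool's z in degrees. In form: [[fingers, x, y, z, spin], ...]. A call has 1 to 8 rows; each row shifts and turns the commanded pose from where the row before left it, along the tool's axes as they then stand; what a row does not reach is not made up. A row lasts 1/8 s, in which the tool goes at most 62.5 mm and 10.7 degrees, less where a joint would pass 70% of its speed; a pose out of reach is approached as far as the arm can. A call with a gripper value outside its range is refused whole. The fingers move at their own pace and stop on an object; "squeeze" is the grip in N (left out, the last holds). Time passes only in rows, so rows that do not move let the fingers close. It gives the time, the measured TCP pose, the force and the opening at its end, in the units of the state.
- r.get_state(): the state, without advancing time (a new reading comes with each control period).
- r.capture(name): name is "scene" or "side" or "wrist"; returns the picture (400x640x3 uint8, red, green, blue); there is no depth.
- r.calibration(name): a dict with "K" (3x3 intrinsics, pixels), "dist_coeffs" ([k1, k2, p1, p2, k3] as OpenCV has them; the pictures are not rectified), "rvec" (rotation vector, rad) and "tvec" (3), from world to camera coordinates, as OpenCV has them; the wrist camera has in their place "tool_from_camera" (4x4, takes a point from camera to tool coordinates, whose origin is the TCP and whose axes are the flange's). Camera axes: x right, y down, z forward; pixel columns grow to the right and rows downward; lengths in m; the calibration is good to about 2 mm. A picture is of the moment at which its call begins: read the wrist's pose just before it. calibration takes no time and is no camera call.
- r.close_job(): hands the job in, once; it reports no verdict.
The state is a dict: "time_s": time; "joints": joint angles; "qd": joint speeds; "joint_torque": joint torques, N m; "tcp_pos": TCP position; "eef_rot": TCP orientation; "contact_force": force on the tool from outside, world axes, zero at the start; "moment": the same for the moment, N m; "gripper_width": finger opening in m.
Only numpy, scipy, OpenCV 4.12 (cv2) and the standard library are available. Lean on these libraries where they do the work, as an engineer would, in place of code of your own. Each camera call takes 0.05 s, during which the arm holds its last target.

## Working session

There is one attempt and no reset: what is moved stays moved. The work goes in short steps, Python scripts to look and compute and a tool call to move; the robot and the scene stay as the last step left them, time stands still between calls to the robot, and variables do not carry over. Pictures are saved under pics/ and viewed, and the job is handed in when it is done.

Besides the shell and the picture viewer there is one more tool, called by a JSON object that holds its "method" and its "body", one argument or row to a line. servo_tool: Moves the arm, as the interface text tells. Its arguments: {"type":"object","properties":{"steps":{"type":"array","items":{"type":"array","items":{"type":"number"}}},"squeeze":{"type":"number"}},"required":["steps"]}

```bash
mkdir -p pics && python3 - <<'E'
from plant import r
import cv2,numpy as np
s=r.get_state();print(s, r.pinch_z)
for n in ["scene","side","wrist"]:
    im=r.capture(n);cv2.imwrite(f"pics/{n}0.png",im[...,::-1])
    c=r.calibration(n);print(n,{k:np.round(v,4).tolist() for k,v in c.items()})
E
```

```text
{'time_s': 0.0, 'joints': array([ 8.97893384e+01,  2.05913141e+01,  6.30963708e-01, -2.02700558e-02,
       -7.01362106e+01, -1.65065533e+01]), 'qd': array([ 0.06042106,  0.05766014,  0.04896521,  0.05655434, -0.06355329,
        0.00734277]), 'joint_torque': array([-1.18912860e-03, -5.82718134e+01,  2.93078935e+01,  6.99760392e+00,
        6.88961009e-03, -1.47287392e-04]), 'tcp_pos': array([0.19405055, 0.64596431, 0.22560225]), 'eef_rot': array([ 1.79902004e+02, -9.16851539e-03, -1.67241107e+01]), 'contact_force': array([ 0.56014545, -0.2929108 , -0.35080765]), 'moment': array([0.0569589 , 0.02349729, 0.01068476]), 'gripper_width': 0.08747337610412291} 0.0188
scene {'K': [[379.799, 0.0, 314.4175], [0.0, 379.799, 201.1627], [0.0, 0.0, 1.0]], 'dist_coeffs': [-0.048, 0.0, 0.0, 0.0, 0.0], 'rvec': [0.978, 2.6754, -0.7872], 'tvec': [0.4165, -0.2813, 1.2346]}
side {'K': [[399.9279, 0.0, 321.416], [0.0, 399.9279, 199.0123], [0.0, 0.0, 1.0]], 'dist_coeffs': [-0.0156, 0.0, 0.0, 0.0, 0.0], 'rvec': [2.2696, -0.3402, 0.1759], 'tvec': [-0.5384, 0.1376, 0.9609]}
wrist {'K': [[308.35, 0.0, 321.0195], [0.0, 308.35, 195.6593], [0.0, 0.0, 1.0]], 'dist_coeffs': [-0.0499, 0.0, 0.0, 0.0, 0.0], 'tool_from_camera': [[0.0001, -0.966, -0.2584, 0.0692], [1.0, 0.0, 0.0004, 0.0001], [-0.0004, -0.2584, 0.966, -0.1577], [0.0, 0.0, 0.0, 1.0]]}
```

View pics/scene0.png

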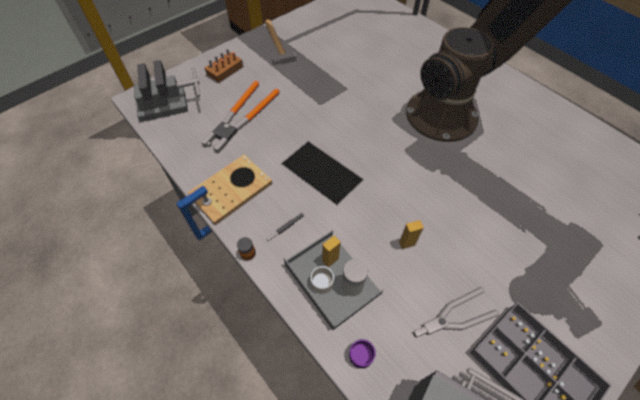

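View pics/side0.png

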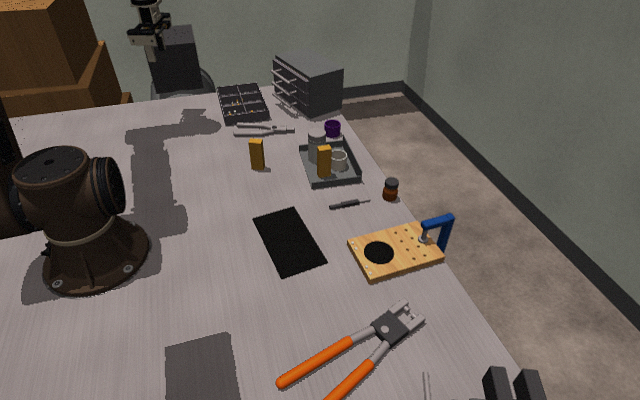

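View pics/wrist0.png

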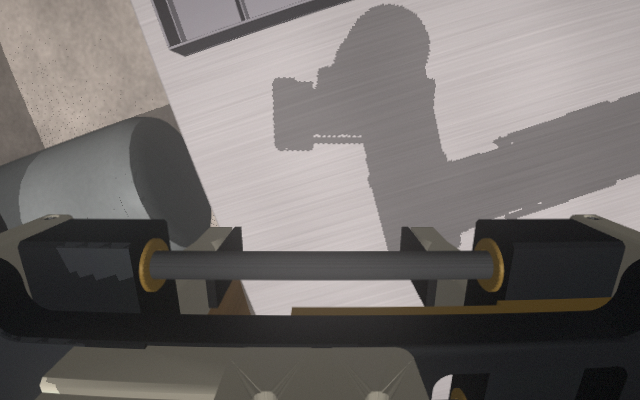

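The scene view shows the bay at about (333,280) holding a bar (332,250), the canister (355,272) and the white cup (321,280). A second bar stands loose at (412,234), and the purple cup is at (361,353). The mat is at (322,172), the pad at (243,177) and the punch at (285,226). Next I'll zoom in and measure.

```bash
cat > h.py <<'E'
import cv2,numpy as np
from scipy.spatial.transform import Rotation as Ro
def cam(c,state=None):
    if "rvec" in c:
        R=cv2.Rodrigues(np.array(c["rvec"],float))[0];t=np.array(c["tvec"],float).ravel()
        return R.T,-R.T@t
    T=np.array(c["tool_from_camera"]);Rt=Ro.from_euler("xyz",state["eef_rot"],degrees=True).as_matrix()
    return Rt@T[:3,:3],Rt@T[:3,3]+state["tcp_pos"]
def ray(c,uv,state=None):
    R,o=cam(c,state)
    p=cv2.undistortPoints(np.array(uv,float).reshape(-1,1,2),np.array(c["K"]),np.array(c["dist_coeffs"]).ravel()).reshape(-1,2)
    d=np.c_[p,np.ones(len(p))]@R.T
    return o,d
def plane(c,uv,z,state=None):
    o,d=ray(c,uv,state);return o+d*((z-o[2])/d[:,2])[:,None]
def proj(c,P,state=None):
    R,o=cam(c,state);rv=cv2.Rodrigues(R.T)[0]
    return cv2.projectPoints(np.array(P,float).reshape(-1,3),rv,-R.T@o,np.array(c["K"]),np.array(c["dist_coeffs"]).ravel())[0].reshape(-1,2)
E
python3 - <<'E'
from h import *
from plant import r
cs,cd=r.calibration("scene"),r.calibration("side")
print("scene cam",cam(cs)[1],"side cam",cam(cd)[1])
for n,uv in dict(base=(445,125),mat=(322,172),pad=(243,177),bar_bay=(332,262),bar_b=(410,246),cup=(321,285),purple=(361,358),can=(356,285)).items():
    print(n,plane(cs,[uv],0)[0].round(3))
for n,uv in dict(mat=(290,241),pad=(379,253),bar_bay=(324,178),bar_b=(258,168),cup=(338,168),purple=(332,135)).items():
    print("side",n,plane(cd,[uv],0)[0].round(3))
def crop(f,x,y,w,h,k):
    im=cv2.imread(f)[y:y+h,x:x+w];return cv2.resize(im,None,fx=k,fy=k,interpolation=cv2.INTER_CUBIC)
cv2.imwrite("pics/sc_bay.png",crop("pics/scene0.png",260,215,180,120,4))
cv2.imwrite("pics/sd_bay.png",crop("pics/side0.png",235,110,180,110,4))
cv2.imwrite("pics/sc_brd.png",crop("pics/scene0.png",160,130,220,120,3))
E
```

```text
scene cam [0.89484449 0.42727281 0.89082012] side cam [ 0.3127213  -0.76205141  0.74405507]
base [ 0.026  0.035 -0.   ]
mat [ 0.45  -0.077  0.   ]
pad [ 0.638 -0.212  0.   ]
bar_bay [0.616 0.155 0.   ]
bar_b [0.432 0.252 0.   ]
cup [0.677 0.183 0.   ]
purple [0.719 0.369 0.   ]
can [0.612 0.238 0.   ]
side mat [ 0.455 -0.084  0.   ]
side pad [ 0.655 -0.185  0.   ]
side bar_bay [0.616 0.137 0.   ]
side bar_b [0.435 0.242 0.   ]
side cup [0.673 0.172 0.   ]
side purple [0.716 0.359 0.   ]
```

View pics/sc_bay.png

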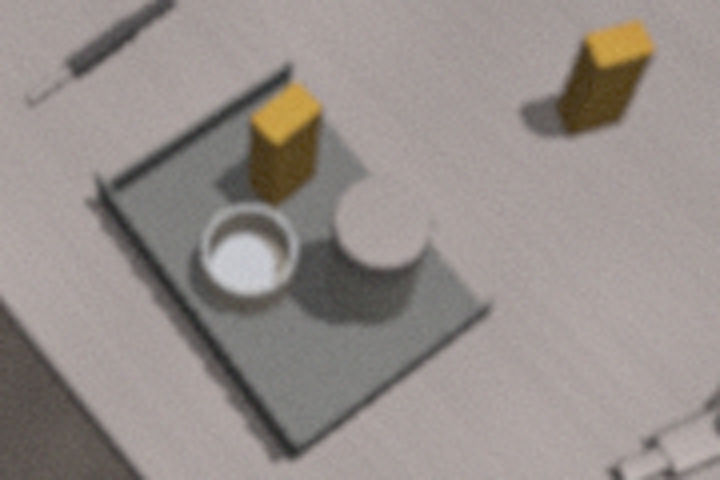

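View pics/sd_bay.png

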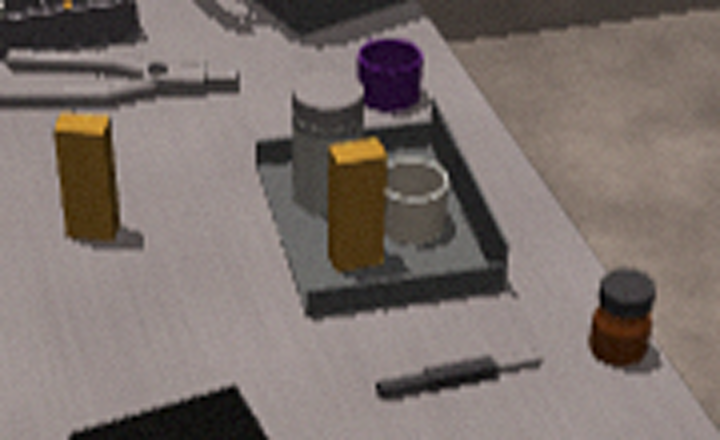

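View pics/sc_brd.png

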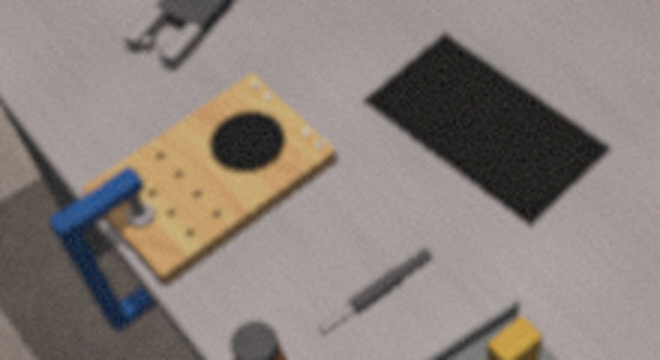

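```bash
python3 - <<'E'
from h import *
from plant import r
cs,cd=r.calibration("scene"),r.calibration("side")
S=lambda p,o,k:[(a/k+o[0]-.5+.5/k,b/k+o[1]-.5+.5/k) for a,b in p]
# bar top faces
a=plane(cs,S([(255,122),(297,85),(323,103),(283,140)],(260,215),4),0.102);print("bar top scene",a.round(3).tolist(),a.mean(0))
a=plane(cd,S([(330,148),(360,139),(386,148),(335,164)],(235,110),4),0.102);print("bar top side",a.round(3).tolist(),a.mean(0))
a=plane(cs,S([(382,222)],(260,215),4),0.102);print("can top scene",a)
a=plane(cd,S([(328,96)],(235,110),4),0.102);print("can top side",a)
a=plane(cs,S([(250,247)],(260,215),4),0.044);print("cup rim scene",a)
a=plane(cd,S([(418,180)],(235,110),4),0.044);print("cup rim side",a)
a=plane(cs,S([(248,140)],(160,130),3),0.022);print("pad scene",a)
a=plane(cs,S([(100,178),(297,450)],(260,215),4),0.045);print("bay back top",a)
a=plane(cs,S([(290,68),(490,308)],(260,215),4),0.025);print("bay front corners",a)
im=cv2.imread("pics/side0.png");hsv=cv2.cvtColor(im,cv2.COLOR_BGR2HSV)
for nm,c,f in [("scene",cs,"pics/scene0.png"),("side",cd,"pics/side0.png")]:
    g=cv2.imread(f).max(2);m=(cv2.GaussianBlur(g,(3,3),0)<70).astype(np.uint8)
    cnt,_=cv2.findContours(m,cv2.RETR_EXTERNAL if 0 else cv2.RETR_LIST,cv2.CHAIN_APPROX_NONE)
    for k in cnt:
        A=cv2.contourArea(k);(x,y),wh,an=cv2.minAreaRect(k)
        if 200<A<6000 and 200<x<420 and 130<y<300:
            ctr=plane(c,[(x,y)],0.022)[0]
            print(nm,A,(x,y))
            if A>1200:
                q=cv2.approxPolyDP(k,6,True).reshape(-1,2);P=plane(c,q,0.004);print(P.round(3).tolist(),P.mean(0))
            else:
                P=plane(c,k.reshape(-1,2),0.022);print(cv2.minEnclosingCircle(P[:,:2].astype(np.float32)),P.mean(0), cv2.fitEllipse((P[:,:2]*1000).astype(np.float32)))
E
```

```text
bar top scene [[0.636, 0.142, 0.102], [0.601, 0.14, 0.102], [0.598, 0.158, 0.102], [0.631, 0.161, 0.102]] [0.61628745 0.1501706  0.102     ]
bar top side [[0.6, 0.158, 0.102], [0.624, 0.163, 0.102], [0.638, 0.147, 0.102], [0.597, 0.137, 0.102]] [0.61462272 0.15120939 0.102     ]
can top scene [[0.6219331  0.23375399 0.102     ]]
can top side [[0.61848907 0.2250317  0.102     ]]
cup rim scene [[0.67187849 0.18077481 0.044     ]]
cup rim side [[0.67719592 0.18049124 0.044     ]]
pad scene [[ 0.64400357 -0.19972868  0.022     ]]
bay back top [[0.71262343 0.08929022 0.045     ]
 [0.72917837 0.28702842 0.045     ]]
bay front corners [[0.56790378 0.09951648 0.025     ]
 [0.58389712 0.29548593 0.025     ]]
scene 288.5 (242.0, 176.5)
((0.6453301906585693, -0.19882938265800476), 0.031866539269685745) [ 0.64493313 -0.19893431  0.022     ] ((644.9483032226562, -199.22213745117188), (59.831932067871094, 62.235721588134766), 52.442352294921875)
scene 2164.5 (321.8243408203125, 171.55406188964844)
[[0.519, -0.175, 0.004], [0.493, 0.032, 0.004], [0.383, 0.017, 0.004], [0.41, -0.185, 0.004]] [ 0.45115344 -0.07793812  0.004     ]
side 463.5 (378.0, 252.5)
((0.644609808921814, -0.1992226392030716), 0.03487910330295563) [ 0.64394997 -0.19935181  0.022     ] ((644.32275390625, -199.12977600097656), (66.80664825439453, 67.17144775390625), 49.385494232177734)
side 2940.5 (289.4860534667969, 240.5067596435547)
[[0.493, 0.033, 0.004], [0.38, 0.021, 0.004], [0.407, -0.193, 0.004], [0.519, -0.181, 0.004]] [ 0.44968709 -0.08008725  0.004     ]
side 843.5 (332.84326171875, 152.94009399414062)
((0.6477715373039246, 0.24780845642089844), 0.19300705194473267) [0.67365284 0.20534758 0.022     ] ((664.4143676757812, 204.6614990234375), (146.8729248046875, 344.084716796875), 164.74183654785156)
```

Both views agree. In metres: bar (0.6155, 0.1505), canister about (0.62, 0.23), cup about (0.674, 0.181), pad (0.6445, -0.199), mat centre (0.450, -0.079) with yaw about 7°, and bay yaw about -4.7°. Now I'll hover and look with the wrist camera.

{"method": "servo_tool", "body": {
  "steps": [
    [8.7,4,2.76,-0.4,0],
    [8.7,4,2.76,-0.4,0],
    [8.7,4,2.76,-0.4,0],
    [8.7,4,2.76,-0.4,0],
    [8.7,4,2.76,-0.4,0],
    [8.7,4,2.76,-0.4,0],
    [8.7,4,2.76,0,0],
    [8.7,4,2.76,0,0]
  ]
}}

```text
time_s: 1.15
tcp_pos: [0.4378, 0.3415, 0.2506]
eef_rot: [-180.0, 0.0, -16.7]
contact_force: [0.1, 0.7, 0.2]
gripper_width: 0.0869
```

{"method": "servo_tool", "body": {
  "steps": [
    [8.7,4,2.76,0,0],
    [8.7,4,2.76,0,0],
    [8.7,4,2.76,0,0],
    [8.7,4,2.76,0,0],
    [8.7,0,0,0,-6],
    [8.7,0,0,0,-6],
    [8.7,0,0,0,0],
    [8.7,0,0,0,0]
  ]
}}

```text
time_s: 2.15
tcp_pos: [0.5585, 0.1912, 0.2505]
eef_rot: [180.0, 0.0, -4.8]
contact_force: [0.7, -0.4, 0.1]
gripper_width: 0.087
```

```bash
python3 - <<'E'
from plant import r
import cv2,pickle
s=r.get_state();im=r.capture("wrist");cv2.imwrite("pics/w1.png",im[...,::-1]);pickle.dump(s,open("w1.pkl","wb"));print(s["time_s"],s["tcp_pos"],s["eef_rot"],s["joints"])
E
```

```text
2.15 [0.55847879 0.19123805 0.25046809] [ 1.79993486e+02  1.08899210e-02 -4.83500454e+00] [ 3.78610489e+01  1.17939104e+01 -8.28783504e+00 -2.76525189e-03
 -6.99306752e+01  4.73048963e+01]
```

View pics/w1.png

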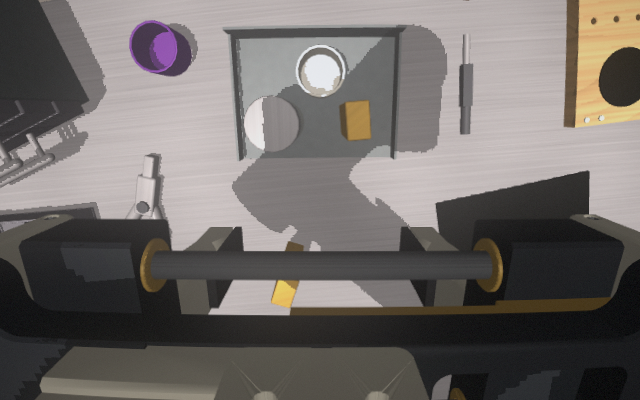

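The wrist view shows the cup at (321,71), the canister top at (271,124) and the bar at (356,120), with the bay walls around them. I'll zoom in to separate the bar's top face from its sides.

```bash
python3 - <<'E'
import cv2
im=cv2.imread("pics/w1.png")[15:170,220:410]
cv2.imwrite("pics/w1c.png",cv2.resize(im*1,None,fx=3.8,fy=3.8,interpolation=cv2.INTER_CUBIC))
E
```

```text
(no output)
```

View pics/w1c.png

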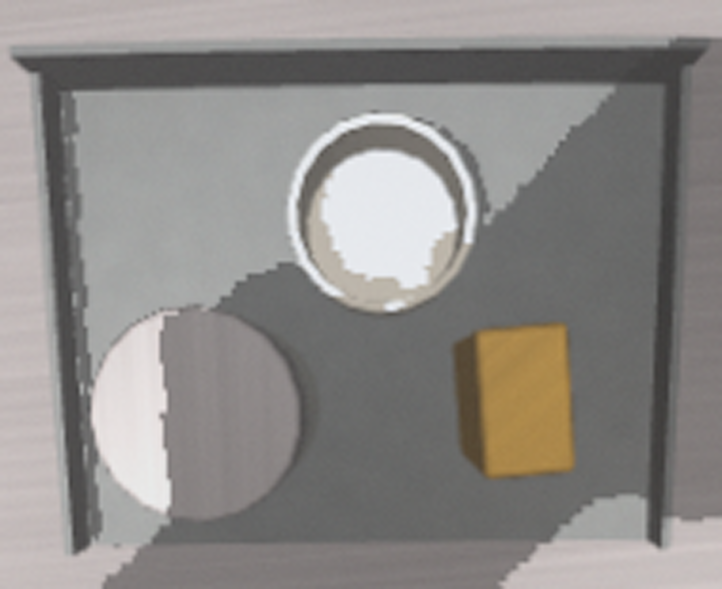

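```bash
python3 - <<'E'
from h import *
from plant import r
import pickle
s=pickle.load(open("w1.pkl","rb"));cw=r.calibration("wrist")
S=lambda p:[(a/3.8+220-.5+.5/3.8,b/3.8+15-.5+.5/3.8) for a,b in p]
a=plane(cw,S([(478,330),(566,323),(574,470),(490,478)]),.102,s);print("bar",a.round(4).tolist(),a.mean(0))
e=(a[0]+a[1]-a[2]-a[3])/2;print("yaw",np.degrees(np.arctan2(e[1],e[0])),np.linalg.norm(e), np.linalg.norm(a[0]-a[1]))
e=a[0]-a[1];print("yaw by short edge",np.degrees(np.arctan2(e[1],e[0]))-90)
a=plane(cw,S([(92,413),(301,413),(196,306),(196,521)]),.102,s);print("can",a.round(4).tolist(),a[:2].mean(0),a[2:].mean(0))
a=plane(cw,S([(288,212),(477,212),(382,112),(382,312)]),.044,s);print("cup",a.round(4).tolist(),a[:2].mean(0),a[2:].mean(0))
a=plane(cw,S([(14,48),(712,40)]),.045,s);print("back",a);e=a[0]-a[1];print(np.degrees(np.arctan2(e[1],e[0]))-90)
a=plane(cw,S([(72,550),(663,546)]),.0,s);print("front",a)
E
```

```text
bar [[0.6365, 0.161, 0.102], [0.6364, 0.1389, 0.102], [0.5997, 0.1386, 0.102], [0.5995, 0.1604, 0.102]] [0.6180325  0.14970744 0.102     ]
yaw 0.757419901394116 0.03689987180244035 0.02215995238910421
yaw by short edge -0.23139670448344418
can [[0.6246, 0.2607, 0.102], [0.6199, 0.2074, 0.102], [0.6483, 0.231, 0.102], [0.5949, 0.2375, 0.102]] [0.62227959 0.23407085 0.102     ] [0.6215999  0.23424849 0.102     ]
cup [[0.6762, 0.2096, 0.044], [0.6716, 0.1545, 0.044], [0.7011, 0.1799, 0.044], [0.6458, 0.1846, 0.044]] [0.67391781 0.1820442  0.044     ] [0.67345428 0.1822308  0.044     ]
back [[0.72761368 0.28291308 0.045     ]
 [0.7128123  0.08467352 0.045     ]]
-4.2700152396746205
front [[0.57771783 0.29970069 0.        ]
 [0.56162668 0.09299153 0.        ]]
```

{"method": "servo_tool", "body": {
  "steps": [
    [5,0,0,0,-5.1],
    [5,3,2.06,0,0],
    [5,2.95,2.06,0,0],
    [5,0,0,4,0],
    [5,0,0,4,0],
    [5,0,0,0,0],
    [5,0,0,0,0]
  ],
  "squeeze": 40
}}

```text
time_s: 3.08
tcp_pos: [0.6193, 0.1508, 0.1723]
eef_rot: [-180.0, -0.1, 0.4]
contact_force: [-0.1, 1.0, 0.8]
gripper_width: 0.0496
```

```bash
cat > look.py <<'E'
import sys,cv2,pickle
from plant import r
n,cam_=sys.argv[1:3]
s=r.get_state();im=r.capture(cam_);cv2.imwrite(f"pics/{n}.png",im[...,::-1]);pickle.dump(s,open(f"{n}.pkl","wb"));print(s["time_s"],s["tcp_pos"].round(4),s["eef_rot"].round(2),s["gripper_width"],s["contact_force"].round(1))
E
python3 look.py w2 wrist
```

```text
3.075 [0.6193 0.1508 0.1723] [-1.7999e+02 -1.1000e-01  4.0000e-01] 0.049625640091133065 [-0.1  1.   0.8]
```

View pics/w2.png

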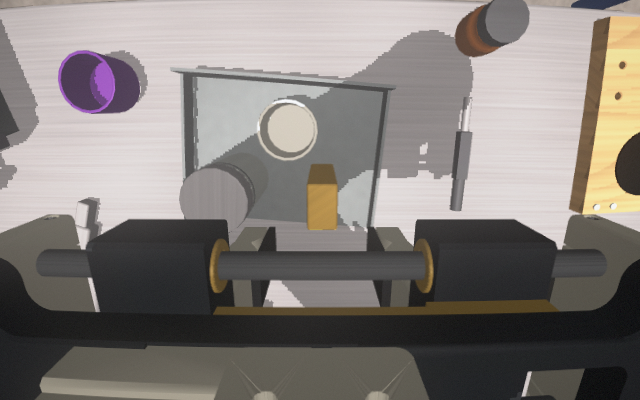

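The bar's top is centred at column 322, between the pads at about columns 245-400. Descending and gripping.

{"method": "servo_tool", "body": {
  "steps": [
    [5,-0.1,0,3,0],
    [5,0,0,3,0],
    [5,0,0,3,0],
    [5,0,0,2.7,0],
    [5,0,0,0,0],
    [5,0,0,0,0]
  ]
}}

```text
time_s: 3.88
tcp_pos: [0.6187, 0.1511, 0.0557]
eef_rot: [-179.9, -0.2, 0.4]
contact_force: [0.5, -0.2, 0.4]
gripper_width: 0.0504
```

{"method": "servo_tool", "body": {
  "steps": [
    [2,0,0,0,0],
    [2,0,0,0,0],
    [2,0,0,0,0],
    [2,0,0,0,0],
    [2,0,0,0,0],
    [2,0,0,0,0]
  ],
  "squeeze": 40
}}

```text
time_s: 4.62
tcp_pos: [0.6176, 0.1503, 0.054]
eef_rot: [180.0, -0.0, 0.4]
contact_force: [-1.9, -0.5, 5.4]
gripper_width: 0.0236
```

{"method": "servo_tool", "body": {
  "steps": [
    [2,0,0,-2,0],
    [2,0,0,-3,0],
    [2,0,0,-3,0],
    [2,0,0,-3,0],
    [2,0,0,0,0],
    [2,0,0,0,0]
  ]
}}

```text
time_s: 5.38
tcp_pos: [0.616, 0.15, 0.1612]
eef_rot: [180.0, 0.2, 0.3]
contact_force: [0.7, -0.4, -6.1]
gripper_width: 0.0237
```

{"method": "servo_tool", "body": {
  "steps": [
    [2,-0.7,1.4,0,0],
    [2,-1.5,2.8,0,0],
    [2,-1.8,3.2,0,0],
    [2,-2,3.7,0,0],
    [2,-2,3.7,0,0],
    [2,-2,3.7,0,0],
    [2,-2,3.7,0,0],
    [2,-1.6,2.9,0,0]
  ]
}}

```text
time_s: 6.38
tcp_pos: [0.4806, -0.1033, 0.1624]
eef_rot: [180.0, 0.1, 0.3]
contact_force: [1.1, 0.7, -6.0]
gripper_width: 0.024
```

{"method": "servo_tool", "body": {
  "steps": [
    [2,-1,1.9,0,0],
    [2,-0.6,1.1,0,0],
    [2,0,0,0,0],
    [2,0,0,0,0]
  ]
}}

```text
time_s: 6.88
tcp_pos: [0.4674, -0.1314, 0.1633]
eef_rot: [-180.0, 0.0, 0.4]
contact_force: [0.5, 0.4, -6.3]
gripper_width: 0.0239
```

```bash
python3 look.py s2 side
```

```text
6.875 [ 0.4674 -0.1314  0.1633] [-1.8e+02  1.0e-02  3.9e-01] 0.023867035749738214 [ 0.5  0.4 -6.3]
```

View pics/s2.png

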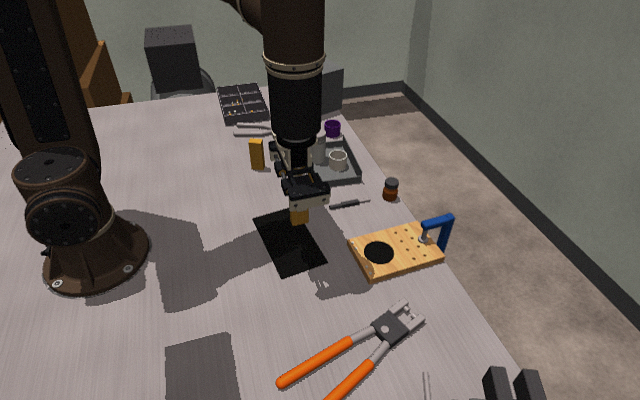

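The bar is held upright over the mat at pixel (299,212). Lowering from z 0.163 to about 0.057.

{"method": "servo_tool", "body": {
  "steps": [
    [2,0,0,3,0],
    [2,0,0,3,0],
    [2,0,0,2.5,0],
    [2,0,0,1,0],
    [2,0,0,0.5,0],
    [2,0,0,0,0],
    [2,0,0,0,0]
  ]
}}

```text
time_s: 7.8
tcp_pos: [0.468, -0.1316, 0.0644]
eef_rot: [-180.0, -0.1, 0.4]
contact_force: [0.6, -0.6, -6.1]
gripper_width: 0.0239
```

{"method": "servo_tool", "body": {
  "steps": [
    [2,0,0,0.3,0],
    [2,0,0,0.2,0],
    [2,0,0,0.1,0],
    [2,0,0,0.1,0],
    [2,0,0,0,0]
  ]
}}

```text
time_s: 8.43
tcp_pos: [0.4672, -0.1317, 0.0565]
eef_rot: [180.0, 0.0, 0.4]
contact_force: [0.9, -0.3, -6.9]
gripper_width: 0.0239
```

{"method": "servo_tool", "body": {
  "steps": [
    [2,0,0,0.1,0],
    [2,0,0,0.1,0],
    [2,0,0,0,0]
  ]
}}

```text
time_s: 8.8
tcp_pos: [0.4675, -0.1317, 0.0559]
eef_rot: [180.0, -0.0, 0.4]
contact_force: [-5.9, 2.5, 13.2]
gripper_width: 0.0237
```

The upward force shows it is seated. Releasing and retreating.

{"method": "servo_tool", "body": {
  "steps": [
    [2.6,0,0,0,0],
    [3.2,0,0,0,0],
    [5,0,0,0,0],
    [5,0,0,0,0],
    [5,0,0,-2,0],
    [5,0,0,-4,0],
    [5,0,0,-5,0],
    [5,0,0,0,0]
  ]
}}

```text
time_s: 9.8
tcp_pos: [0.4699, -0.1317, 0.1684]
eef_rot: [180.0, -0.4, 0.4]
contact_force: [0.0, 1.2, 0.4]
gripper_width: 0.0502
```

```bash
python3 look.py s3 side; python3 -c "
import cv2
im=cv2.imread('pics/s3.png')[100:290,200:420];cv2.imwrite('pics/s3c.png',cv2.resize(im,None,fx=3,fy=3,interpolation=2))"
```

```text
9.8 [ 0.4699 -0.1317  0.1684] [180.    -0.43   0.42] 0.05024180611264374 [0.  1.2 0.4]
```

View pics/s3c.png

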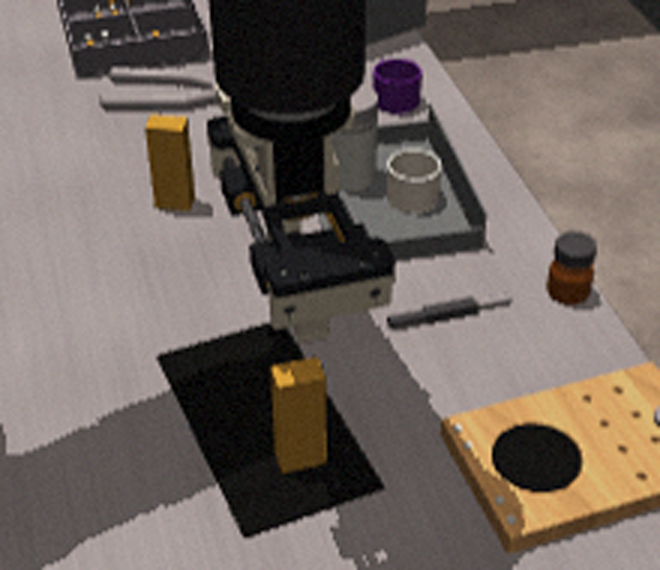

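The bar stands upright on the mat at crop pixel (300,415), clear of the fingers. Next, the canister.

{"method": "servo_tool", "body": {
  "steps": [
    [7.6,0.8,-1.8,0,0],
    [7.6,2,-4.6,0,0],
    [7.6,2.2,-5.2,0,0],
    [7.6,2.2,-5.2,0,0],
    [7.6,2.2,-5.2,0,0],
    [7.6,2.2,-5.2,0,0],
    [7.6,2.2,-5.2,0,0],
    [7.6,1.4,-3,0,0]
  ]
}}

```text
time_s: 10.85
tcp_pos: [0.6168, 0.2266, 0.1622]
eef_rot: [179.9, 0.1, 0.5]
contact_force: [-0.5, -1.4, -0.0]
gripper_width: 0.0758
```

{"method": "servo_tool", "body": {
  "steps": [
    [7.6,0.5,-1.1,0,0],
    [7.6,0,0,0,0],
    [7.6,0,0,0,0]
  ]
}}

```text
time_s: 11.22
tcp_pos: [0.6213, 0.2335, 0.1641]
eef_rot: [180.0, 0.1, 0.4]
contact_force: [-0.1, -0.1, -0.1]
gripper_width: 0.076
```

```bash
python3 look.py w3 wrist
```

```text
11.225 [0.6213 0.2335 0.1641] [1.7997e+02 5.0000e-02 3.5000e-01] 0.07596533664636439 [-0.1 -0.1 -0.1]
```

View pics/w3.png

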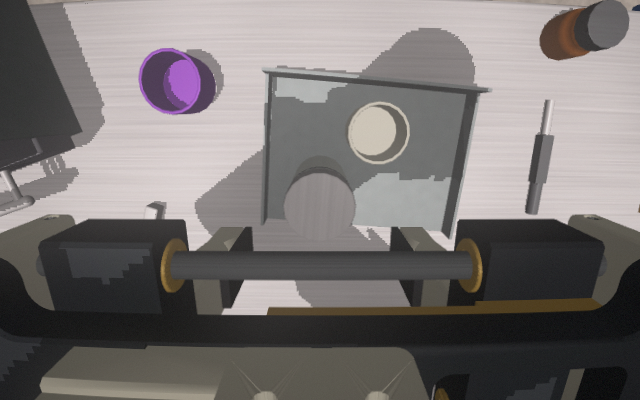

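The lid is centred at (320,206), in line with the fingers. Descending.

{"method": "servo_tool", "body": {
  "steps": [
    [7.6,0,0,3,0],
    [7.6,0,0,3,0],
    [7.6,0,0,3,0],
    [7.6,0,0,1.9,0],
    [7.6,0,0,0,0],
    [7.6,0,0,0,0]
  ]
}}

```text
time_s: 12.02
tcp_pos: [0.6226, 0.2346, 0.0568]
eef_rot: [-180.0, -0.1, 0.4]
contact_force: [0.5, -0.4, 0.1]
gripper_width: 0.0759
```

{"method": "servo_tool", "body": {
  "steps": [
    [5,0,0,0,0],
    [5,0,0,0,0],
    [5,0,0,0,0],
    [5,0,0,0,0],
    [5,0,0,0,0]
  ],
  "squeeze": 25
}}

```text
time_s: 12.65
tcp_pos: [0.6222, 0.2347, 0.0561]
eef_rot: [-180.0, -0.0, 0.4]
contact_force: [-1.3, 0.2, 4.4]
gripper_width: 0.0547
```

{"method": "servo_tool", "body": {
  "steps": [
    [5,0,0,-2,0],
    [5,0,0,-3,0],
    [5,0,0,-3,0],
    [5,0,0,-3,0],
    [5,-0.7,1.1,0,0],
    [5,-1.6,2.4,0,0],
    [5,-2.2,3.3,0,0],
    [5,-2.4,3.6,0,0]
  ]
}}

```text
time_s: 13.65
tcp_pos: [0.5511, 0.1281, 0.1631]
eef_rot: [179.9, 0.2, 0.4]
contact_force: [0.4, -0.6, -2.6]
gripper_width: 0.0546
```

{"method": "servo_tool", "body": {
  "steps": [
    [5,-2.4,3.6,0,0],
    [5,-2.4,3.6,0,0],
    [5,-2.4,3.6,0,0],
    [5,-1.9,2.8,0,0],
    [5,-1.1,1.6,0,0],
    [5,0,0,0,0],
    [5,0,0,0,0]
  ]
}}

```text
time_s: 14.52
tcp_pos: [0.4527, -0.0225, 0.1652]
eef_rot: [-180.0, 0.0, 0.4]
contact_force: [-0.1, -0.3, -5.1]
gripper_width: 0.0543
```

{"method": "servo_tool", "body": {
  "steps": [
    [5,0,0,3,0],
    [5,0,0,3,0],
    [5,0,0,2.5,0],
    [5,0,0,1,0],
    [5,0,0,0.5,0],
    [5,0,0,0,0],
    [5,0,0,0,0]
  ]
}}

```text
time_s: 15.4
tcp_pos: [0.4532, -0.0225, 0.0663]
eef_rot: [-180.0, -0.1, 0.4]
contact_force: [-0.2, -1.6, -3.6]
gripper_width: 0.0542
```

{"method": "servo_tool", "body": {
  "steps": [
    [5,0,0,0.4,0],
    [5,0,0,0.3,0],
    [5,0,0,0.1,0],
    [5,0,0,0,0]
  ]
}}

```text
time_s: 15.9
tcp_pos: [0.4529, -0.0227, 0.0581]
eef_rot: [180.0, -0.0, 0.4]
contact_force: [-2.6, 0.4, 5.2]
gripper_width: 0.0544
```

Contact. Releasing and rising.

{"method": "servo_tool", "body": {
  "steps": [
    [5.8,0,0,0,0],
    [6.6,0,0,0,0],
    [7.6,0,0,0,0],
    [7.6,0,0,0,0],
    [7.6,0,0,-2,0],
    [7.6,0,0,-4,0],
    [7.6,0,0,-5,0],
    [7.6,0,0,0,0]
  ]
}}

```text
time_s: 16.9
tcp_pos: [0.455, -0.0221, 0.1713]
eef_rot: [-179.9, -0.4, 0.4]
contact_force: [-0.4, 0.7, -0.8]
gripper_width: 0.0763
```

{"method": "servo_tool", "body": {
  "steps": [
    [7.6,2,-2,0,0],
    [7.6,2.5,-3,0,-1],
    [7.6,3,-3.4,0,0],
    [7.6,3,-3.4,0,0],
    [7.6,2,-2,0,0],
    [7.6,0,0,0,0],
    [7.6,0,0,0,0]
  ]
}}

```text
time_s: 17.77
tcp_pos: [0.5745, 0.1175, 0.1661]
eef_rot: [179.9, 0.1, 1.4]
contact_force: [-0.9, 0.1, 0.0]
gripper_width: 0.0758
```

```bash
python3 look.py s4 side;python3 look.py w4 wrist; python3 -c "
import cv2
im=cv2.imread('pics/s4.png')[100:290,200:420];cv2.imwrite('pics/s4c.png',cv2.resize(im,None,fx=3,fy=3,interpolation=2))"
```

```text
17.775 [0.5745 0.1175 0.1661] [1.7994e+02 1.3000e-01 1.3900e+00] 0.07579229054731733 [-0.9  0.1  0. ]
17.825 [0.5744 0.1172 0.1666] [1.7996e+02 9.0000e-02 1.3800e+00] 0.07591021423876294 [-0.5  0.1  0.9]
```

View pics/s4c.png

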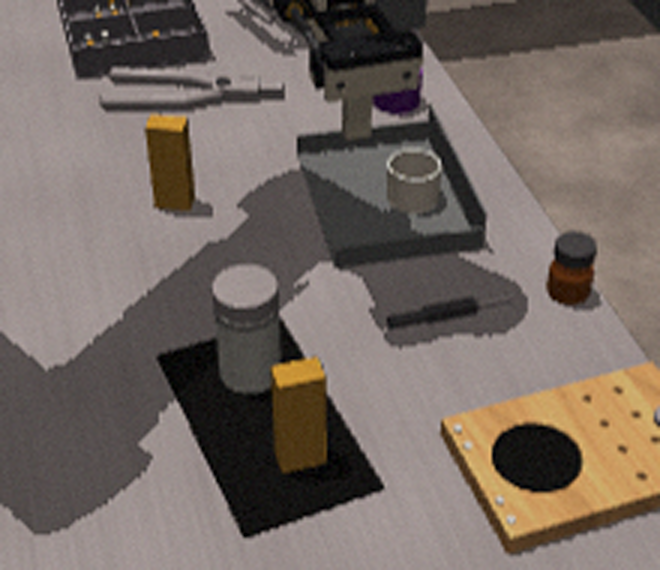

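View pics/w4.png

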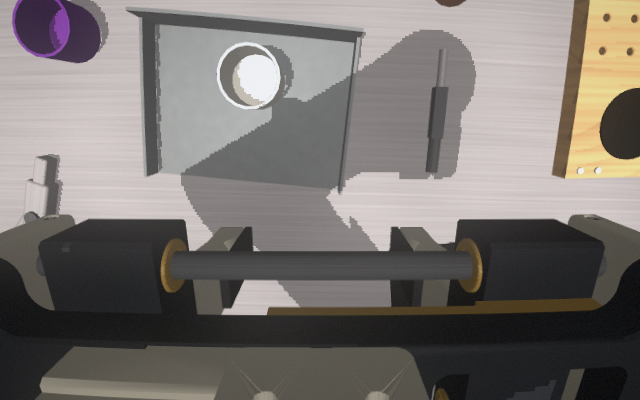

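```bash
python3 - <<'E'
from h import *
from plant import r
import pickle
s=pickle.load(open("w4.pkl","rb"));cw=r.calibration("wrist")
im=cv2.imread("pics/w4.png");
a=plane(cw,[(217.5,75.5),(281,75.5),(249,42),(249,109)],.044,s);print(a.round(4).tolist(),a[:2].mean(0),a[2:].mean(0))
p=a[:,:2].mean(0);p=np.array([(a[:2].mean(0)+a[2:].mean(0))/2])[0]
d=p-s["tcp_pos"];y=np.radians(s["eef_rot"][2]);print(p,"tool dx,dy cm",100*(d[0]*np.cos(y)+d[1]*np.sin(y)),100*(d[0]*np.sin(y)-d[1]*np.cos(y)))
E
```

```text
[[0.6735, 0.2086, 0.044], [0.6744, 0.1537, 0.044], [0.7008, 0.1805, 0.044], [0.6459, 0.182, 0.044]] [0.67395313 0.18111275 0.044     ] [0.67333609 0.18129093 0.044     ]
[0.67364461 0.18120184 0.044     ] tool dx,dy cm 10.070336706466643 -6.163050847737059
```

Bar and canister both stand on the mat, and the cup is confirmed at (0.6736, 0.1812). Going to the cup.

{"method": "servo_tool", "body": {
  "steps": [
    [7.6,2.5,-1.5,0,0],
    [7.6,3.6,-2.2,0,0],
    [7.6,3,-1.8,0,0],
    [7.6,1,-0.7,0,0],
    [7.6,0,0,3,0],
    [7.6,0,0,3,0],
    [7.6,0,0,0,0],
    [7.6,0,0,0,0]
  ]
}}

```text
time_s: 18.88
tcp_pos: [0.675, 0.1818, 0.1091]
eef_rot: [-180.0, -0.1, 1.4]
contact_force: [0.6, 0.7, 0.8]
gripper_width: 0.0756
```

```bash
python3 look.py w5 wrist
```

```text
18.875 [0.675  0.1818 0.1091] [-1.7998e+02 -9.0000e-02  1.3900e+00] 0.07564963149534676 [0.6 0.7 0.8]
```

View pics/w5.png

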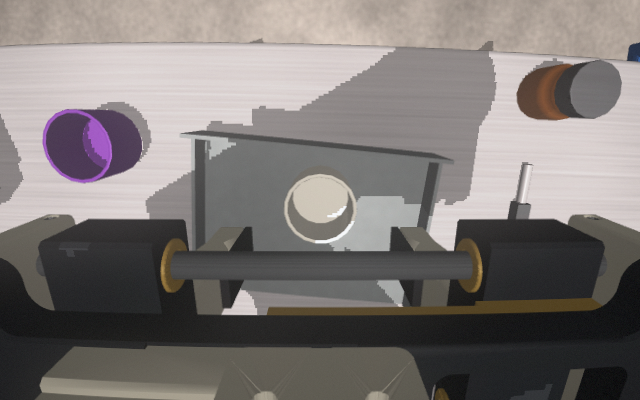

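The cup rim is centred at column 320, between the fingers. Descending to TCP z of about 0.014 and gripping gently.

{"method": "servo_tool", "body": {
  "steps": [
    [7.6,0,0,3,0],
    [7.6,0,0,3,0],
    [7.6,0,0,2.5,0],
    [7.6,0,0,0.9,0],
    [7.6,0,0,0,0],
    [7.6,0,0,0,0]
  ]
}}

```text
time_s: 19.68
tcp_pos: [0.6755, 0.1823, 0.0152]
eef_rot: [-179.9, -0.1, 1.4]
contact_force: [-0.3, -0.4, 0.9]
gripper_width: 0.0758
```

{"method": "servo_tool", "body": {
  "steps": [
    [6.6,0,0,0,0],
    [5.2,0,0,0,0],
    [5.2,0,0,0,0],
    [5.2,0,0,0,0],
    [5.2,0,0,0,0]
  ],
  "squeeze": 12
}}

```text
time_s: 20.3
tcp_pos: [0.6748, 0.182, 0.0141]
eef_rot: [-180.0, -0.0, 1.4]
contact_force: [-1.8, 0.4, 4.7]
gripper_width: 0.0561
```

{"method": "servo_tool", "body": {
  "steps": [
    [5.2,0,0,-2,0],
    [5.2,0,0,-3,0],
    [5.2,0,0,-4,0],
    [5.2,0,0,-3,0],
    [5.2,-0.1,1.3,0,0],
    [5.2,-0.3,3,0,0],
    [5.2,-0.4,4,0,0],
    [5.2,-0.4,4,0,0]
  ]
}}

```text
time_s: 21.3
tcp_pos: [0.6648, 0.0572, 0.1334]
eef_rot: [180.0, 0.1, 1.4]
contact_force: [0.2, 0.1, -0.2]
gripper_width: 0.0561
```

{"method": "servo_tool", "body": {
  "steps": [
    [5.2,-0.4,4,0,0],
    [5.2,-0.4,4,0,0],
    [5.2,-0.4,4,0,0],
    [5.2,-0.4,4,0,0],
    [5.2,-0.4,4,0,0],
    [5.2,-0.3,3,0,0],
    [5.2,-0.2,1.7,0,0],
    [5.2,-0.1,1,0,0]
  ]
}}

```text
time_s: 22.3
tcp_pos: [0.6452, -0.1997, 0.1333]
eef_rot: [-180.0, 0.0, 1.3]
contact_force: [0.3, 0.1, -0.1]
gripper_width: 0.0561
```

{"method": "servo_tool", "body": {
  "steps": [
    [5.2,0,0,2,0],
    [5.2,0,0,0,0],
    [5.2,0,0,0,0]
  ]
}}

```text
time_s: 22.68
tcp_pos: [0.6461, -0.1985, 0.1141]
eef_rot: [180.0, -0.0, 1.4]
contact_force: [0.4, 0.2, -0.5]
gripper_width: 0.056
```

```bash
python3 look.py w6 wrist; python3 look.py s6 side;python3 -c "
import cv2
im=cv2.imread('pics/s6.png')[140:300,250:470];cv2.imwrite('pics/s6c.png',cv2.resize(im,None,fx=3,fy=3,interpolation=2))"
```

```text
22.675 [ 0.6461 -0.1985  0.1141] [ 1.7998e+02 -1.0000e-02  1.4400e+00] 0.05603406486322745 [ 0.4  0.2 -0.5]
22.725 [ 0.6463 -0.1985  0.1144] [ 1.7998e+02 -5.0000e-02  1.4400e+00] 0.05585689099938684 [-0.5 -0.6 -0.1]
```

View pics/w6.png

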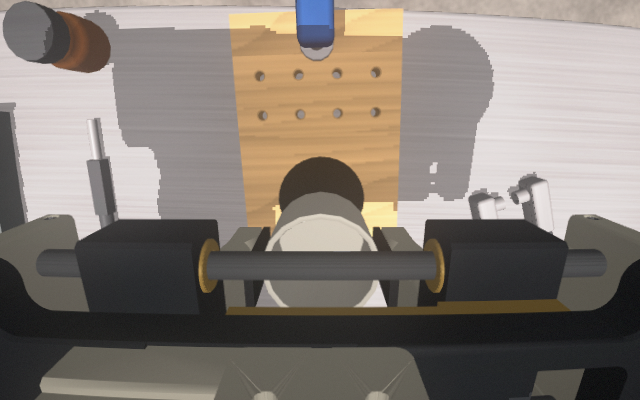

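View pics/s6c.png

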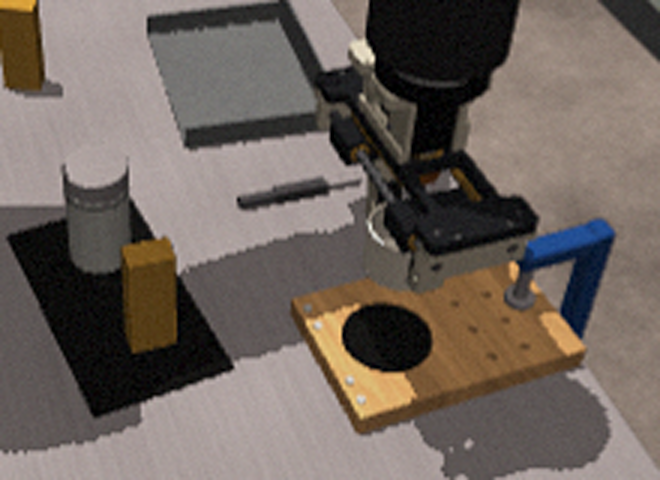

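```bash
python3 - <<'E'
from h import *
from plant import r
import pickle
s=pickle.load(open("w6.pkl","rb"));cw=r.calibration("wrist")
im=cv2.imread("pics/w6.png")
g=im.max(2)[150:205,270:372];m=(g<70).astype(np.uint8)
k=max(cv2.findContours(m,cv2.RETR_EXTERNAL,cv2.CHAIN_APPROX_NONE)[0],key=cv2.contourArea).reshape(-1,2)+[270,150]
P=plane(cw,k,.022,s)[:,:2]
# keep outer upper arc
from scipy.optimize import least_squares
P=P[k[:,1]<190]
f=least_squares(lambda p:np.hypot(*(P-p[:2]).T)-p[2],[.6445,-.199,.036],loss="soft_l1",f_scale=.001);print(f.x,np.abs(f.fun).max(),s["tcp_pos"])
E
```

```text
[ 0.65050451 -0.19611566  0.02960804] 0.0052159735111221815 [ 0.64609629 -0.19847117  0.11407046]
```

```bash
python3 - <<'E'
from h import *
from plant import r
import pickle
s=pickle.load(open("w6.pkl","rb"));cw=r.calibration("wrist")
g=cv2.imread("pics/w6.png").max(2)
from scipy.optimize import least_squares
pts=[]
for c in range(284,360):
    rr=[y for y in range(150,205) if g[y,c]<75]
    if rr: pts.append((c,rr[0]-.5))
P=plane(cw,pts,.022,s)[:,:2]
for fr in (0,1):
    f=least_squares(lambda p:np.hypot(*(P-p[:2]).T)-(p[2] if fr else .036),[.6445,-.199,.036],loss="soft_l1",f_scale=.001);print(f.x,np.abs(f.fun).max())
print(pts[::8])
E
```

```text
[ 0.64445408 -0.19866862  0.036     ] 0.00082387678895042
[ 0.64591606 -0.19865262  0.03472224] 0.0005027006751848959
[(284, 178.5), (292, 168.5), (300, 163.5), (308, 159.5), (316, 157.5), (324, 157.5), (332, 158.5), (340, 161.5), (348, 167.5), (356, 176.5)]
```

The pad fit (0.6445, -0.1987) agrees with the held cup, at about (0.645, -0.1985). Lowering.

{"method": "servo_tool", "body": {
  "steps": [
    [5.2,0,0,2.5,0],
    [5.2,0,0,2.5,0],
    [5.2,0,0,1.7,0],
    [5.2,0,0,0.7,0],
    [5.2,0,0,0.2,0],
    [5.2,0,0,0,0],
    [5.2,0,0,0,0]
  ]
}}

```text
time_s: 23.65
tcp_pos: [0.6462, -0.199, 0.0384]
eef_rot: [180.0, -0.1, 1.4]
contact_force: [0.5, 0.4, 0.2]
gripper_width: 0.0559
```

{"method": "servo_tool", "body": {
  "steps": [
    [5.2,0,0,0.2,0],
    [5.2,0,0,0.1,0],
    [5.2,0,0,0,0]
  ]
}}

```text
time_s: 24.02
tcp_pos: [0.6456, -0.199, 0.0345]
eef_rot: [-180.0, 0.0, 1.4]
contact_force: [0.0, -0.3, -0.5]
gripper_width: 0.0557
```

{"method": "servo_tool", "body": {
  "steps": [
    [5.2,0,0,0.1,0],
    [5.2,0,0,0,0]
  ]
}}

```text
time_s: 24.28
tcp_pos: [0.6458, -0.199, 0.034]
eef_rot: [180.0, -0.0, 1.4]
contact_force: [-1.9, 0.3, 3.9]
gripper_width: 0.056
```

{"method": "servo_tool", "body": {
  "steps": [
    [5.8,0,0,0,0],
    [6.3,0,0,0,0],
    [7.4,0,0,0,0],
    [7.4,0,0,0,0],
    [7.4,0,0,-2,0],
    [7.4,0,0,-4,0],
    [7.4,0,0,-4,0],
    [7.4,0,0,-3,0]
  ]
}}

```text
time_s: 25.28
tcp_pos: [0.6461, -0.199, 0.1656]
eef_rot: [180.0, -0.1, 1.4]
contact_force: [0.1, 0.8, -0.2]
gripper_width: 0.0742
```

{"method": "servo_tool", "body": {
  "steps": [
    [7.4,-2,0,0,0],
    [7.4,-3,0,0,0],
    [7.4,-3,-1,0,0],
    [7.4,-2,-1,0,0],
    [7.4,0,0,0,0],
    [7.4,0,0,0,0]
  ]
}}

```text
time_s: 26.02
tcp_pos: [0.5458, -0.1814, 0.1639]
eef_rot: [180.0, -0.0, 1.4]
contact_force: [-0.3, 0.0, 0.3]
gripper_width: 0.0739
```

```bash
python3 look.py w7 wrist; python3 look.py c7 scene;python3 -c "
import cv2
im=cv2.imread('pics/c7.png')[120:250,160:420];cv2.imwrite('pics/c7c.png',cv2.resize(im,None,fx=3,fy=3,interpolation=2))"
```

```text
26.025 [ 0.5458 -0.1814  0.1639] [ 1.7999e+02 -5.0000e-02  1.4000e+00] 0.07394439612955599 [-0.3  0.   0.3]
26.075 [ 0.5459 -0.1815  0.1637] [ 1.7999e+02 -3.0000e-02  1.3900e+00] 0.07424936255894113 [ 0.  -0.1 -0.2]
```

View pics/w7.png

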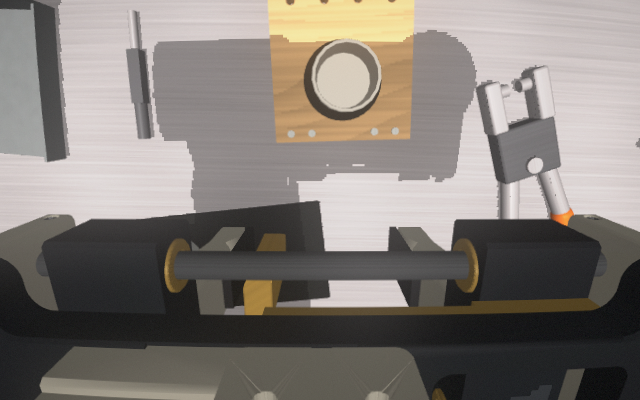

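View pics/c7c.png

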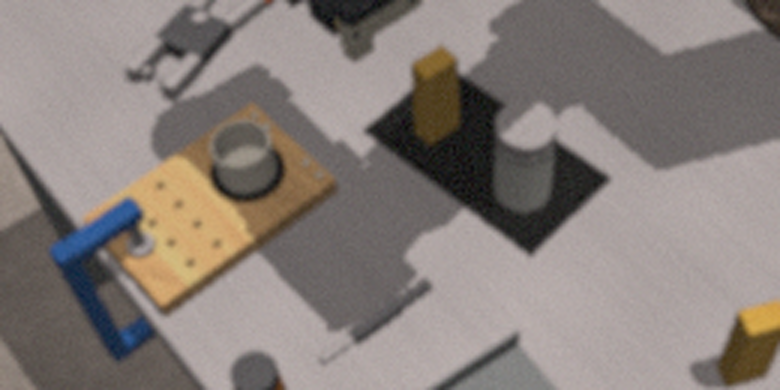

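```bash
python3 - <<'E'
from h import *
from plant import r
import pickle
s=pickle.load(open("w7.pkl","rb"));cw=r.calibration("wrist")
a=plane(cw,[(311.5,75),(381.5,75),(346.5,38.5),(346.5,111.5)],.064,s);print(a.round(4).tolist(),a[:2].mean(0),a[2:].mean(0))
E
```

```text
[[0.6444, -0.1717, 0.064], [0.646, -0.227, 0.064], [0.672, -0.1982, 0.064], [0.6171, -0.2005, 0.064]] [ 0.64519906 -0.19934796  0.064     ] [ 0.64453771 -0.19935247  0.064     ]
```

{"method": "servo_tool", "body": {
  "steps": [
    [5,0,0,0,1],
    [5,-2.6,-1.7,0,0],
    [5,-2.6,-1.7,0,0],
    [5,-2.6,-1.6,0,0],
    [5,0,0,0,0],
    [5,0,0,0,0]
  ],
  "squeeze": 40
}}

```text
time_s: 26.88
tcp_pos: [0.4677, -0.132, 0.1638]
eef_rot: [180.0, -0.0, 0.4]
contact_force: [-0.2, 0.2, 0.2]
gripper_width: 0.0501
```

```bash
python3 look.py w8 wrist
```

```text
26.875 [ 0.4677 -0.132   0.1638] [ 1.7999e+02 -4.0000e-02  3.9000e-01] 0.050068035902156145 [-0.2  0.2  0.2]
```

View pics/w8.png

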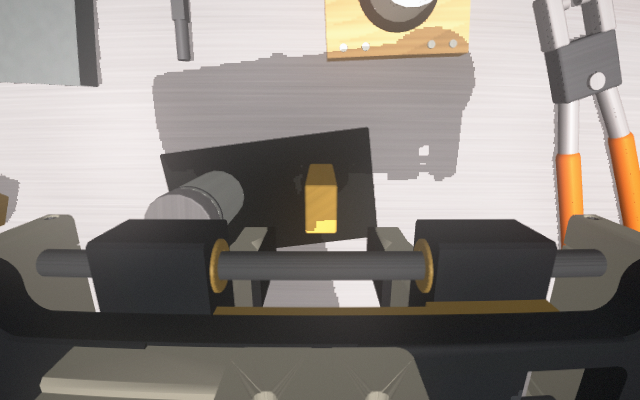

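The cup measures (0.645, -0.199), within 1 mm of the pad centre. The bar's top is centred at (321,207) between the fingers. Gripping the bar.

{"method": "servo_tool", "body": {
  "steps": [
    [5,0,0,3,0],
    [5,0,0,3,0],
    [5,0,0,3,0],
    [5,0,0,1.7,0],
    [5,0,0,0,0],
    [5,0,0,0,0]
  ]
}}

```text
time_s: 27.68
tcp_pos: [0.4677, -0.1321, 0.057]
eef_rot: [180.0, -0.0, 0.4]
contact_force: [-0.2, 0.3, -0.0]
gripper_width: 0.0496
```

{"method": "servo_tool", "body": {
  "steps": [
    [2,0,0,0,0],
    [2,0,0,0,0],
    [2,0,0,0,0],
    [2,0,0,0,0],
    [2,0,0,0,0]
  ],
  "squeeze": 40
}}

```text
time_s: 28.3
tcp_pos: [0.4671, -0.1318, 0.0569]
eef_rot: [-180.0, -0.0, 0.4]
contact_force: [-0.6, 2.0, 5.8]
gripper_width: 0.024
```

{"method": "servo_tool", "body": {
  "steps": [
    [2,0,0,-2,0],
    [2,0,0,-3,0],
    [2,0,0,-3,0],
    [2,0,0,-3,0],
    [2,0,0,0,0],
    [2,0,0,0,0]
  ]
}}

```text
time_s: 29.05
tcp_pos: [0.4656, -0.1317, 0.1649]
eef_rot: [-180.0, 0.1, 0.3]
contact_force: [-0.5, -0.1, -6.6]
gripper_width: 0.0236
```

{"method": "servo_tool", "body": {
  "steps": [
    [2,0.8,-0.4,-1,0],
    [2,2,-2.2,0,0],
    [2,2.3,-3.6,0,0],
    [2,2.2,-4.2,0,0],
    [2,2.1,-4.2,0,0],
    [2,2.1,-4.2,0,0],
    [2,1.9,-4.2,0,0],
    [2,1.2,-3,0,0]
  ]
}}

```text
time_s: 30.05
tcp_pos: [0.612, 0.1314, 0.1754]
eef_rot: [180.0, 0.1, 0.4]
contact_force: [1.2, -1.2, -6.6]
gripper_width: 0.0242
```

{"method": "servo_tool", "body": {
  "steps": [
    [2,0.4,-1.3,0,0],
    [2,0.25,-0.8,0,0],
    [2,0,0,0,0],
    [2,0,0,0,0]
  ]
}}

```text
time_s: 30.55
tcp_pos: [0.6173, 0.1493, 0.1766]
eef_rot: [180.0, 0.0, 0.3]
contact_force: [-0.7, 0.2, -6.3]
gripper_width: 0.0237
```

{"method": "servo_tool", "body": {
  "steps": [
    [2,0,0,3,0],
    [2,0,0,3,0],
    [2,0,0,3,0],
    [2,0,0,1.5,0],
    [2,0,0,0.5,0],
    [2,0,0,0,0],
    [2,0,0,0,0]
  ]
}}

```text
time_s: 31.42
tcp_pos: [0.6183, 0.1505, 0.0678]
eef_rot: [-180.0, -0.1, 0.4]
contact_force: [-0.3, 0.0, -5.8]
gripper_width: 0.0237
```

{"method": "servo_tool", "body": {
  "steps": [
    [2,0,0,0.5,0],
    [2,0,0,0.4,0],
    [2,0,0,0.2,0],
    [2,0,0,0.1,0],
    [2,0,0,0,0]
  ]
}}

```text
time_s: 32.05
tcp_pos: [0.6175, 0.1501, 0.055]
eef_rot: [180.0, -0.0, 0.4]
contact_force: [-2.6, -0.2, 0.8]
gripper_width: 0.0237
```

{"method": "servo_tool", "body": {
  "steps": [
    [2,0,0,0.1,0],
    [2,0,0,0,0]
  ]
}}

```text
time_s: 32.3
tcp_pos: [0.6176, 0.15, 0.055]
eef_rot: [180.0, -0.0, 0.4]
contact_force: [-6.2, -1.0, 7.6]
gripper_width: 0.024
```

Seated. Releasing, rising, and going for the canister.

{"method": "servo_tool", "body": {
  "steps": [
    [2.6,0,0,0,0],
    [3.2,0,0,0,0],
    [5,0,0,0,0],
    [5,0,0,0,0],
    [5,0,0,-2,0],
    [5,0,0,-4,0],
    [5,0,0,-5,0],
    [5,0,0,0,0]
  ]
}}

```text
time_s: 33.3
tcp_pos: [0.6201, 0.1511, 0.1684]
eef_rot: [-179.8, -0.4, 0.4]
contact_force: [-0.3, 0.3, -1.1]
gripper_width: 0.0499
```

{"method": "servo_tool", "body": {
  "steps": [
    [7.4,-1,1,0,0],
    [7.4,-2.4,2.5,0,0],
    [7.4,-2.6,2.7,0,0],
    [7.4,-2.8,2.9,0,0],
    [7.4,-2.8,2.9,0,0],
    [7.4,-2.8,2.9,0,0],
    [7.4,-2.2,2.3,0,0],
    [7.4,0,0,0,0]
  ]
}}

```text
time_s: 34.3
tcp_pos: [0.45, -0.0247, 0.1627]
eef_rot: [180.0, 0.1, 0.3]
contact_force: [0.9, 0.0, 0.2]
gripper_width: 0.0741
```

{"method": "servo_tool", "body": {
  "steps": [
    [7.4,0,0,0,0],
    [7.4,0,0,0,0]
  ]
}}

```text
time_s: 34.55
tcp_pos: [0.453, -0.0227, 0.1632]
eef_rot: [180.0, 0.0, 0.4]
contact_force: [-0.6, -0.6, -0.4]
gripper_width: 0.0737
```

```bash
python3 look.py w9 wrist; python3 look.py s9 side;python3 -c "
import cv2
im=cv2.imread('pics/s9.png')[100:290,200:420];cv2.imwrite('pics/s9c.png',cv2.resize(im,None,fx=3,fy=3,interpolation=2))"
```

```text
34.55 [ 0.453  -0.0227  0.1632] [1.7999e+02 3.0000e-02 4.0000e-01] 0.07367523459641863 [-0.6 -0.6 -0.4]
34.6 [ 0.453  -0.0226  0.1632] [1.7999e+02 3.0000e-02 4.1000e-01] 0.07387119587383907 [-0.9  0.4  0.5]
```

View pics/w9.png

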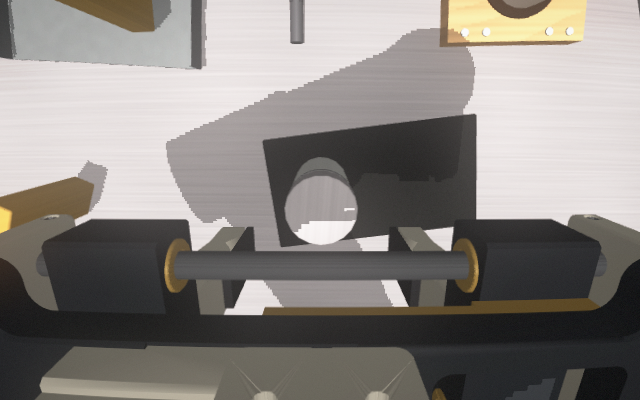

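View pics/s9c.png

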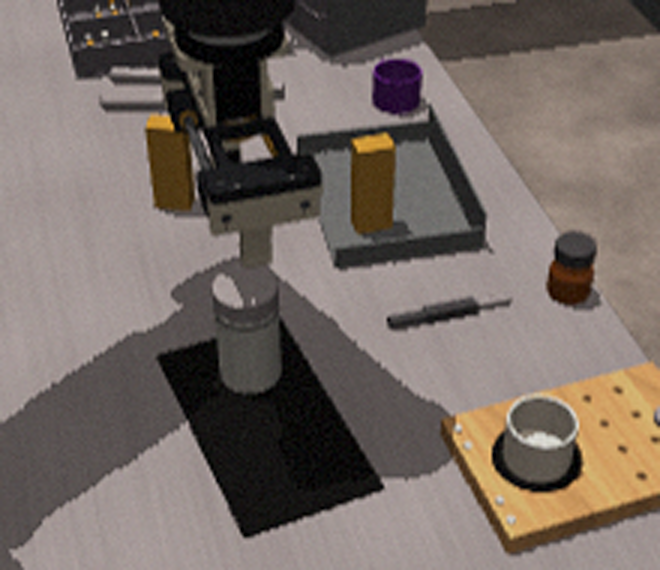

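The bar is back in the bay, upright. The cup is upright on the pad. The canister lid is at (321,208), centred between the fingers. Gripping the canister.

{"method": "servo_tool", "body": {
  "steps": [
    [7.4,0,0,3,0],
    [7.4,0,0,3,0],
    [7.4,0,0,3,0],
    [7.4,0,0,1.6,0],
    [7.4,0,0,0,0],
    [7.4,0,0,0,0]
  ]
}}

```text
time_s: 35.4
tcp_pos: [0.4533, -0.0227, 0.058]
eef_rot: [180.0, -0.0, 0.4]
contact_force: [-0.6, 0.4, -0.5]
gripper_width: 0.0736
```

{"method": "servo_tool", "body": {
  "steps": [
    [5,0,0,0,0],
    [5,0,0,0,0],
    [5,0,0,0,0],
    [5,0,0,0,0],
    [5,0,0,0,0]
  ],
  "squeeze": 25
}}

```text
time_s: 36.02
tcp_pos: [0.4532, -0.0228, 0.058]
eef_rot: [-180.0, -0.1, 0.4]
contact_force: [-1.9, 1.7, 5.7]
gripper_width: 0.0546
```

{"method": "servo_tool", "body": {
  "steps": [
    [5,0,0,-2,0],
    [5,0,0,-3,0],
    [5,0,0,-4,0],
    [5,0,0,-4,0],
    [5,0,0,0,0],
    [5,0,0,0,0]
  ]
}}

```text
time_s: 36.78
tcp_pos: [0.4515, -0.0231, 0.1863]
eef_rot: [-180.0, 0.1, 0.3]
contact_force: [-0.5, 0.2, -5.0]
gripper_width: 0.0546
```

{"method": "servo_tool", "body": {
  "steps": [
    [5,0.7,-1.1,0,0],
    [5,1.6,-2.4,0,0],
    [5,2.3,-3.4,0,0],
    [5,2.4,-3.6,0,0],
    [5,2.4,-3.6,0,0],
    [5,2.4,-3.6,0,0],
    [5,2.3,-3.4,0,0],
    [5,1.9,-2.8,0,0]
  ]
}}

```text
time_s: 37.78
tcp_pos: [0.612, 0.2201, 0.1856]
eef_rot: [179.9, 0.1, 0.4]
contact_force: [-0.2, 0.1, -3.9]
gripper_width: 0.0546
```

{"method": "servo_tool", "body": {
  "steps": [
    [5,0.7,-1.1,0,0],
    [5,0.4,-0.6,0,0],
    [5,0,0,0,0],
    [5,0,0,0,0]
  ]
}}

```text
time_s: 38.28
tcp_pos: [0.6217, 0.2336, 0.1877]
eef_rot: [180.0, 0.0, 0.4]
contact_force: [0.5, -1.2, -3.3]
gripper_width: 0.0544
```

{"method": "servo_tool", "body": {
  "steps": [
    [5,0,0,3,0],
    [5,0,0,3,0],
    [5,0,0,3,0],
    [5,0,0,2,0],
    [5,0,0,0.8,0],
    [5,0,0,0,0],
    [5,0,0,0,0]
  ]
}}

```text
time_s: 39.15
tcp_pos: [0.6227, 0.2344, 0.0709]
eef_rot: [-179.9, -0.1, 0.4]
contact_force: [-0.4, -0.2, -3.7]
gripper_width: 0.0547
```

{"method": "servo_tool", "body": {
  "steps": [
    [5,0,0,0.5,0],
    [5,0,0,0.5,0],
    [5,0,0,0.3,0],
    [5,0,0,0.1,0],
    [5,0,0,0,0]
  ]
}}

```text
time_s: 39.78
tcp_pos: [0.6222, 0.2341, 0.0562]
eef_rot: [180.0, -0.0, 0.4]
contact_force: [-2.5, -1.2, 3.0]
gripper_width: 0.054
```

Seated. Releasing, with opening limited to 7 cm because the bar stands beside it.

{"method": "servo_tool", "body": {
  "steps": [
    [5.8,0,0,0,0],
    [6.4,0,0,0,0],
    [7,0,0,0,0],
    [7,0,0,0,0],
    [7,0,0,-2,0],
    [7,0,0,-4,0],
    [7,0,0,-5,0],
    [7,0,0,-4,0]
  ]
}}

```text
time_s: 40.78
tcp_pos: [0.6223, 0.2343, 0.2078]
eef_rot: [-180.0, -0.1, 0.4]
contact_force: [1.4, 0.9, -1.0]
gripper_width: 0.0696
```

{"method": "servo_tool", "body": {
  "steps": [
    [7,-2,1.2,-2,0],
    [7,-2.5,1.7,-2,0],
    [7,-2,1.4,0,0],
    [7,0,0,0,0],
    [7,0,0,0,0]
  ]
}}

```text
time_s: 41.4
tcp_pos: [0.5575, 0.1909, 0.2457]
eef_rot: [-180.0, -0.0, 0.4]
contact_force: [0.1, 0.8, 0.7]
gripper_width: 0.07
```

```bash
python3 look.py w10 wrist; python3 look.py s10 side;python3 -c "
import cv2
im=cv2.imread('pics/s10.png')[100:290,200:460];cv2.imwrite('pics/s10c.png',cv2.resize(im,None,fx=3,fy=3,interpolation=2))"
```

```text
41.4 [0.5575 0.1909 0.2457] [-1.7999e+02 -2.0000e-02  3.9000e-01] 0.06999742783368158 [0.1 0.8 0.7]
41.45 [0.5577 0.191  0.2454] [1.7999e+02 1.0000e-02 3.9000e-01] 0.07001724494534133 [-1.3  1.  -0.1]
```

View pics/w10.png

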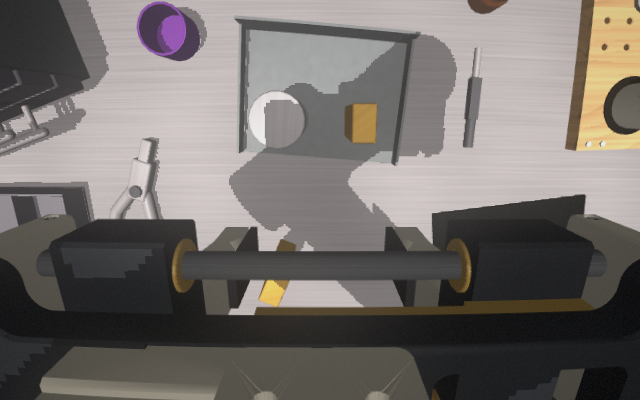

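View pics/s10c.png

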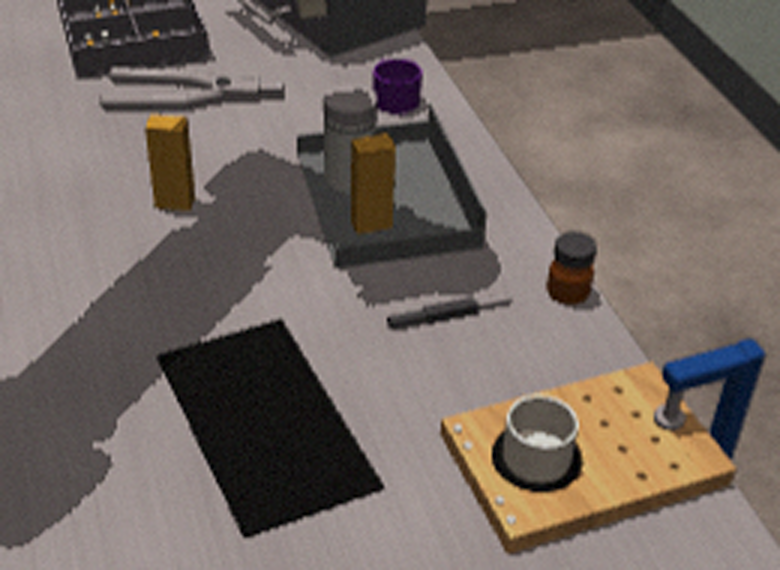

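Everything is upright. A quick check of the final bar and canister positions:

```bash
python3 - <<'E'
from h import *
from plant import r
import pickle
s=pickle.load(open("w10.pkl","rb"));cw=r.calibration("wrist")
im=cv2.imread("pics/w10.png")
cv2.imwrite("pics/w10c.png",cv2.resize(im[85:170,235:405],None,fx=4,fy=4,interpolation=2))
a=plane(cw,[(352.5,103.5),(376.5,103.5),(376.5,143),(353,143)],.102,s);print("bar",a.mean(0))
a=plane(cw,[(249,119),(305,119),(277,90.5),(277,148)],.102,s);print("can",a.round(3).tolist(),a.mean(0))
# shift of side-view pixels, start vs now, in the bay, board, bystander regions
A=cv2.imread("pics/side0.png",0).astype(int);B=cv2.imread("pics/s10.png",0).astype(int)
for n,(x,y,w,h) in dict(squeezer=(270,295,160,105),punch=(325,195,48,16),bar=(315,143,18,38)).items():
    print(n,"mean abs diff",np.abs(A-B)[y:y+h,x:x+w].mean())
E
```

```text
bar [0.61776747 0.14950285 0.102     ]
can [[0.621, 0.26, 0.102], [0.622, 0.206, 0.102], [0.647, 0.232, 0.102], [0.594, 0.234, 0.102]] [0.62103716 0.23319575 0.102     ]
squeezer mean abs diff 2.5661309523809526
punch mean abs diff 15.4921875
bar mean abs diff 14.608187134502923
```

View pics/w10c.png

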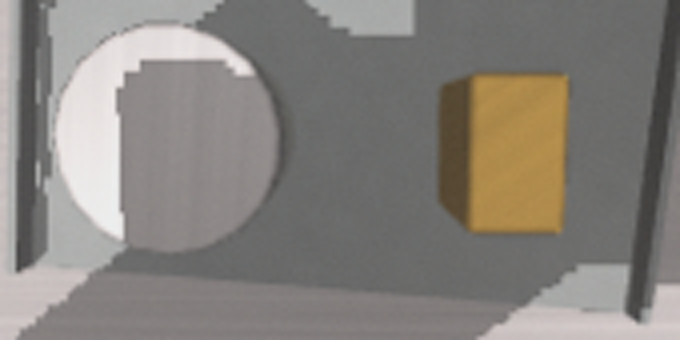

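The bar is within 1 mm of its start and the canister within 2 mm. The punch and bar brightness differences look like the arm's shadow, since both outlines sit at the same pixels. Handing in.

```bash
python3 -c "
from plant import r
print(r.get_state()['time_s'],r.close_job())"
```

```text
the job is handed in; nothing more can be done
41.5 None
```

I moved the bar and canister to the mat, set the cup on the round pad, then put the bar and canister back in the bay. I handed the job in at 41.5 s of the 128 s allowed; no verdict is reported.

| Item | Last measured position (m) | Compared with |
|---|---|---|
| Cup | (0.645, -0.199), just after placing | within 1 mm of the pad's centre |
| Bar | (0.6178, 0.1495) | within 1 mm of its start |
| Canister | (0.621, 0.233) | within 2 mm of its start |

- **Standing:** all three stood upright with the gripper clear of them in the last side and wrist pictures.
- **Bystanders:** the squeezer was nearly unchanged in the last side view. The punch region showed a brightness difference, which I put down to the arm's shadow because its outline had not moved. The pliers I checked only by eye, and they looked in place.
- **Disagreements:** before moving anything, the camera views differed by a few millimetres. The canister was the worst, at about 9 mm in the side view, so I used the wrist camera's values.

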